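# Lay out the validator parts by the test gate

### The arm

A 7-joint arm with a two-finger parallel gripper is mounted at the origin on the work surface. World frame = base frame: x ahead of the robot, y to its left, z up, the work surface at z = 0. Lengths are in m, angles in rad, forces in N, time in s.
With the tool pointing down it reaches from about 0.4 to 0.875 m from the base axis. Payload 19.3 kg.
Tool frame: the origin (TCP) lies at the very end of the fingers, on their centre line; the grasp point (between the pads) lies 19 mm behind it; z points along the fingers, y is the line along which they close (so a half turn about z gives the same grasp; the last joint's range is limited). The gripper opens to 85 mm and grips with 20 to 120 N. Pads are 22 mm wide; open, the fingers measure 114 mm over their backs; the gripper's body (76 mm by 85 mm) begins 54 mm behind the grasp point. The pads swing forward as they close: fully open they stand 13 mm farther back than shut.
Start: joints at [1.217, 0.521, -0.036, 1.599, 0.021, 1.021, -0.113], TCP at [0.175, -0.6, 0.231] pointing down, gripper open.
Joint ranges: [-2.91, 2.91], [-0.3, 2.13], [-1.5, 1.42], [0.17, 2.43], [-1.26, 4.41], [0.16, 1.93], [-2.52, 2.52]. Speed limits (rad/s): [1.89, 1.89, 2.39, 2.39, 3.01, 3.01, 3.01].

### API

Orientations are given as [roll, pitch, yaw] about the fixed x, y, z axes, in that order (R = Rz(yaw) Ry(pitch) Rx(roll)).
In Python, from workcell import monitor, optics, job_done gives the robot as it stands.
- The arm moves only by the shell command python3 -m handwheel 'ROWS' [FORCE]. ROWS is JSON, a list of rows, each an object of numbers: "dx", "dy", "dz": the shift along the tool's x, y, z in cm; "wx", "wy", "wz": the turn, a rotation vector about the tool's x, y, z in rad; "claw": the opening in per cent of the stroke, from 0 (shut) to 100 (fully open). A call has 1 to 8 rows; each row shifts and turns the commanded pose from where the row before left it, along the tool's axes as they then stand; what a row does not reach is not made up. A row lasts 1/8 s, in which the tool goes at most 62.5 mm and 10.7 degrees, less where a joint would pass 70% of its speed; a pose out of reach is approached as far as the arm can. A call with a gripper value outside its range is refused whole. The fingers move at their own pace and stop on an object; FORCE is the grip in N (left out, the last holds). Time passes only in rows, so rows that do not move let the fingers close. It gives the time, the measured TCP pose, the force, the opening and the grip force at its end, in the units of the state.
- monitor.observe(): the state, without advancing time (a new reading comes with each control period).
- optics.grab_frame(name): name is "scene" or "top" or "wrist"; returns a dict with "frame" (400x640x3 uint8, blue, green, red), "fovy" (degrees; the focal length in pixels is half the picture's height over the tangent of half this angle, whatever the lens; pixels are square), "cx", "cy" (the principal point, pixels), "R" (3x3) and "t" (3): a world point X has camera coordinates R X + t. Camera axes: x right, y down, z forward; pixel columns grow to the right and rows downward; lengths in m; the calibration is good to about 2 mm. A picture is of the moment at which its call begins. There is no depth.
- job_done(): hands the job in; it is judged then, once.
Trained networks look in the newest picture that a camera, given by its name, has taken for a name from the list of things; names that differ only in an ending like _2 or _b are one class to them, and where a whole thing is asked for, a point or a joint stands for the part that bears it (a point fixed in the world has none). Each returns a list of dicts, best first, with "p" (0 to 1); they miss things now and then, are a little off and sometimes report something else, mostly with a low value. They report only what shows in the picture. A call takes as long as a camera call. They do not tell look-alikes from the thing itself.
- optics.masks_of(name, camera): "region" (400x640 bool, what is visible of it) and "rect" ([left, top, width, height] in pixels, round what is visible of it).
The state is a dict: "clock": time; "qpos": joint angles; "qd": joint speeds; "joint_efforts": joint torques, N m; "position": TCP position; "tool_rot": TCP orientation; "force": force on the tool from outside, world axes, zero at the start; "moment": the same for the moment, N m; "grip_width": finger opening in m; "finger_force": force on a finger pad.
Only numpy, scipy, OpenCV 4.12 (cv2) and the standard library are available. Lean on these libraries where they do the work, as an engineer would, in place of code of your own. Each camera call takes 0.05 s, during which the arm holds its last target. There are 200 camera calls.

### The job

Lay out the ticket validator parts upright on the green mat: first the cream printhead module centred in the middle white outline with its long sides along those of the outline; then the tin cup in the middle of the white square between the module and the swinging gate, and the purple coin shutter in the middle of the square on the module's other side, away from the gate (these two in either order). Last of all, stand the nickel knob centred on top of the module, on its grey disc. Leave the grey spare shutter where it lies and do not push the gate.

Things in the scene. Friction and masses are not known exactly. Their poses are not given: they have to be found in the camera images.
- mat: Green mat fixed to the bench, 140 (x) by 320 (y) by 3 mm thick. Origin: centre of its underside; z up. +x points away from the robot (orange stripe along that far edge), +y to the robot's left, turned up to 12 degrees. White marks: middle outline 100 (x) by 62 mm (y) centred on the origin (module either way round), and two 80 mm squares centred at x = 0, y = +105 and -105 mm.
- gate: Test gate of aluminium bars, fixed: base plate 150 (x) by 70 mm (y), round post, swinging frame of three bars, 120 mm high in all. Stands about 285 mm from the mat's centre off its left or its right end (varies). Origin: centre of the base's underside, z up. The frame may be swung up to 20 degrees (40 mm at its tip) to either side.
- hopper: Blue coin hopper box with dark steel top, fixed, 120 mm (x) by 90 mm (y), 87 mm high, standing off the other end of the mat. Origin: centre of its underside. Only an obstacle and a bystander.
- module: Cream printhead module, loose box 80 (x) by 50 (y) by 32 mm high; black nose with brass strip sticks out 5 mm more at -x; thin grey disc, 38 mm across, at the middle of its flat top. 0.15 to 0.31 kg. Origin: centre of the 80 by 50 mm underside, z up. Starts upright on the bench at any yaw.
- cup: Dented grey tin parts cup, loose, empty, open at the top, round, 60 mm outer diameter at the rim, 57 mm lower down, 55 mm high, wall 2.5 mm, 0.05 to 0.1 kg. Origin: centre of its underside, z up. Starts upright.
- shutter: Purple plastic coin shutter, loose: a flat plate 64 mm (x) by 44 mm (y) by 6 mm with an upright grip rib in its middle, 40 mm along x, 12 mm thick along y, its top 30 mm above the plate's underside. 45 g. Origin: centre of the plate's underside, z up. Starts lying flat, rib up.
- spare: Grey spare coin shutter, loose, of the same shape and size as the purple one; not part of the job, stays where it lies.
- knob: Knurled nickel adjustment knob, loose, an upright cylinder 28 mm in diameter and 26 mm high with a black pointer line on top. 0.04 to 0.085 kg. Origin: centre of its underside, z up. Starts standing upright on the bench.
Mind the look-alikes: they are no part of the job. What is meant by the shutter is not pink, and is the larger of those in its own colour.

How it is judged:
By the outcome, as a careful person would: the job done as asked, in the order asked, and still so for the second after the job is handed in, with the robot touching nothing.
It also fails if it takes over 120 s, if anything falls off the work surface, if the arm or the gripper's body presses on something with over 40 N, if the wrist force passes 120 N, or if a joint passes its speed limit or range.

## Working session

There is one attempt and no reset: what is moved stays moved. The work goes in short steps, Python scripts to look and compute and a shell command to move; the robot and the scene stay as the last step left them, time stands still between calls to the robot, and variables do not carry over. Pictures are saved under pics/ and viewed, at most 14 in all, crops included, and the job is handed in when it is done.

```bash
mkdir -p pics; ls
python3 - <<'E'
from workcell import monitor, optics
import cv2, numpy as np
s=monitor.observe(); print({k:np.round(v,3).tolist() for k,v in s.items()})
for n in ("scene","top"):
    f=optics.grab_frame(n); cv2.imwrite(f"pics/{n}0.png",f["frame"]); print(n,f["fovy"],f["cx"],f["cy"],np.round(f["R"],3).tolist(),np.round(f["t"],3).tolist())
    for k in ("mat","gate","hopper","module","cup","shutter","knob"):
        for d in optics.masks_of(k,n): 
            ys,xs=np.nonzero(d["region"]); print(k,round(d["p"],2),d["rect"],(xs.mean().round(),ys.mean().round()))
E
```

```text
pics
{'clock': 0.0, 'qpos': [1.217, 0.522, -0.036, 1.6, 0.021, 1.021, -0.113], 'qd': [0.0, 0.0, 0.001, 0.0, -0.002, -0.003, 0.002], 'joint_efforts': [-0.003, -92.713, 1.977, -36.993, 0.017, 0.008, 0.0], 'position': [0.175, -0.6, 0.231], 'tool_rot': [-3.14, 0.0, 0.284], 'force': [0.157, 0.367, -0.667], 'moment': [0.014, 0.05, -0.052], 'finger_force': 0.0, 'grip_width': 0.086}
scene 47.10699096567845 322.9946073714465 192.4181213848286 [[0.024, 1.0, 0.002], [0.6, -0.013, -0.8], [-0.8, 0.02, -0.6]] [0.002, -0.286, 1.443]
mat 0.97 [229.4, 211.1, 163.4, 62.6] (np.float64(306.0), np.float64(242.0))
gate 0.92 [410.4, 167.5, 57.2, 78.0] (np.float64(441.0), np.float64(213.0))
gate 0.6 [172.1, 154.6, 36.7, 31.6] (np.float64(191.0), np.float64(168.0))
hopper 0.6 [119.7, 209.2, 62.0, 77.3] (np.float64(153.0), np.float64(248.0))
module 0.63 [173.6, 156.4, 34.5, 26.6] (np.float64(191.0), np.float64(167.0))
module 0.42 [310.4, 170.0, 33.2, 26.5] (np.float64(327.0), np.float64(182.0))
cup 0.7 [442.5, 144.4, 25.2, 29.4] (np.float64(457.0), np.float64(156.0))
cup 0.67 [120.4, 207.8, 62.2, 78.5] (np.fl
[... 641 characters left out ...]
.0))
hopper 0.63 [429.5, 87.2, 55.1, 66.4] (np.float64(456.0), np.float64(120.0))
module 0.84 [443.0, 237.3, 35.4, 41.3] (np.float64(459.0), np.float64(258.0))
cup 0.76 [138.4, 252.6, 36.1, 27.6] (np.float64(154.0), np.float64(267.0))
shutter 0.93 [309.2, 265.7, 32.8, 35.2] (np.float64(324.0), np.float64(281.0))
shutter 0.84 [362.9, 220.8, 30.4, 30.0] (np.float64(377.0), np.float64(236.0))
shutter 0.83 [373.3, 273.1, 21.2, 15.4] (np.float64(386.0), np.float64(281.0))
knob 0.72 [220.6, 236.9, 13.0, 12.4] (np.float64(229.0), np.float64(244.0))
knob 0.47 [254.6, 105.0, 143.9, 86.0] (np.float64(326.0), np.float64(148.0))
knob 0.35 [443.0, 236.5, 35.0, 43.1] (np.float64(459.0), np.float64(258.0))
```

View pics/top0.png

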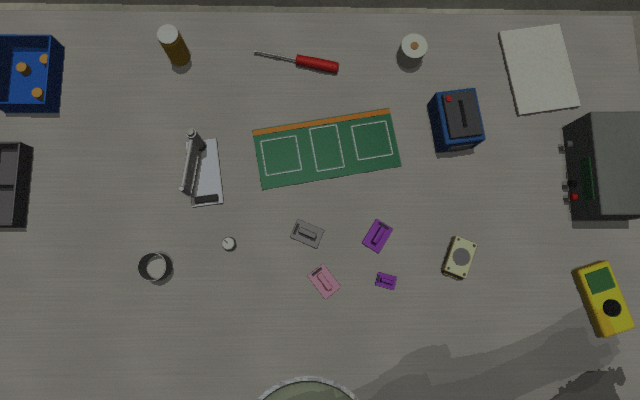

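View pics/scene0.png

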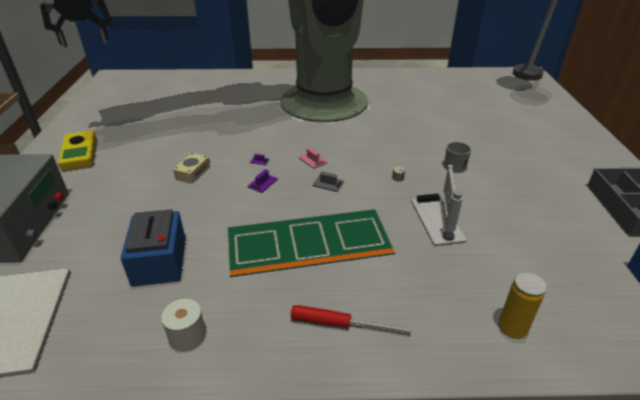

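```bash
cat > h.py <<'E'
import numpy as np, cv2
from workcell import monitor, optics
from scipy.spatial.transform import Rotation as Ro
def foc(f): return 200/np.tan(np.radians(f["fovy"])/2)
def ray(f,uv,z,k=0.):
    """pixel(s) -> world points on plane z"""
    p=(np.atleast_2d(uv)-[f["cx"],f["cy"]])/foc(f)
    R,t=np.array(f["R"]),np.array(f["t"]); c=-R.T@t
    d=np.c_[p,np.ones(len(p))]@R
    return c+d*((z-c[2])/d[:,2])[:,None]
def proj(f,X):
    q=np.atleast_2d(X)@np.array(f["R"]).T+f["t"]
    return q[:,:2]/q[:,2:]*foc(f)+[f["cx"],f["cy"]]
def rect(mask):
    c=max(cv2.findContours(mask.astype(np.uint8),cv2.RETR_EXTERNAL,cv2.CHAIN_APPROX_NONE)[0],key=cv2.contourArea)
    return c[:,0,:].astype(float)
def wrect(pts):
    (c,s,a)=cv2.minAreaRect((pts[:,:2]*1000).astype(np.float32)); return np.round(c,1),np.round(s,1),round(a,1)
E
python3 - <<'E'
from h import *
for n in ("top","scene"):
    f=optics.grab_frame(n); im=f["frame"]; hsv=cv2.cvtColor(im,cv2.COLOR_BGR2HSV)
    g=cv2.inRange(hsv,(60,80,30),(90,255,255)); 
    # mat green, close lines
    g=cv2.morphologyEx(g,cv2.MORPH_CLOSE,np.ones((5,5)))
    c=rect(g>0); print(n,"mat green",len(c),wrect(ray(f,c,.003)))
    pu=cv2.inRange(hsv,(130,80,30),(160,255,255))
    k,l,st,ce=cv2.connectedComponentsWithStats(pu)
    for i in range(1,k):
        if st[i,4]>20: print("purple",st[i],ce[i],wrect(ray(f,rect(l==i),.006)))
    print("cam",-np.array(f["R"]).T@f["t"])
f=optics.grab_frame("top")
for nm,uv,z in (("cup rim",(155,267),.05),("module",(459,257),.032),("shutter",(377,236),.006),("knob",(229,243),.026),("spare",(307,234),.006),("gate base",(207,172),.003),("gate post top",(194,135),.12)): print(nm,ray(f,uv,z).round(3))
w=optics.grab_frame("wrist"); cv2.imwrite("pics/w0.png",w["frame"]); print(w["fovy"],w["cx"],w["cy"],np.round(w["R"],3).tolist(),-np.array(w["R"]).T@w["t"])
cv2.imwrite("pics/crop0.png",cv2.resize(f["frame"][210:300,280:480],None,fx=4,fy=4,interpolation=cv2.INTER_CUBIC))
E
```

```text
top mat green 378 (array([631.8, -46.8]), array([124.8, 318.6]), 9.7)
purple [362 219  31  34 549] [376.67577413 235.94717668] (array([ 438.5, -155. ]), array([43.3, 63.5]), 57.4)
purple [375 272  22  18 259] [385.6988417  280.58301158] (array([ 341.1, -170.8]), array([42.5, 29.2]), 74.5)
cam [0.36073985 0.0142235  1.03939332]
scene mat green 382 (array([631. , -47.8]), array([119.9, 316.9]), 9.6)
purple [251 154  18  11 125] [259.2  159.08] (array([ 338.5, -169.6]), array([40.5, 41.7]), 74.6)
purple [248 169  29  23 340] [262.11176471 181.15      ] (array([ 432.5, -154.4]), array([50.9, 80.3]), 58.0)
cam [ 1.3254164  -0.03442365  0.63629944]
cup rim [[0.373 0.312 0.05 ]]
module [[ 0.39  -0.326  0.032]]
shutter [[ 0.438 -0.155  0.006]]
knob [[0.423 0.166 0.026]]
spare [[ 0.443 -0.001  0.006]]
gate base [[0.582 0.221 0.003]]
gate post top [[0.633 0.226 0.12 ]]
61.35692614776938 319.8660951397427 203.93126775321278 [[0.281, -0.96, 0.0], [-0.914, -0.267, 0.304], [-0.292, -0.085, -0.953]] [ 0.25011853 -0.57870153  0.37278792]
```

View pics/crop0.png

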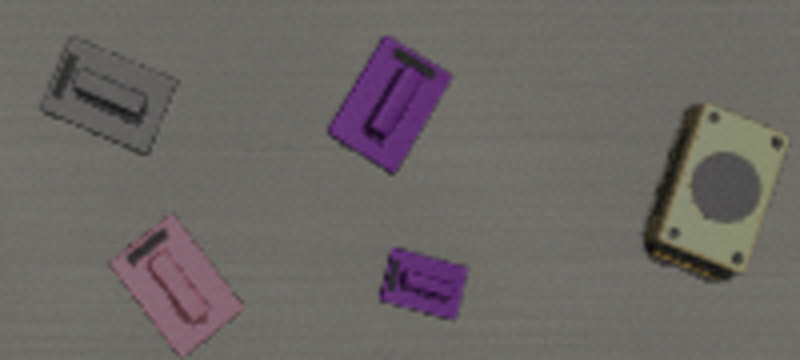

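View pics/w0.png

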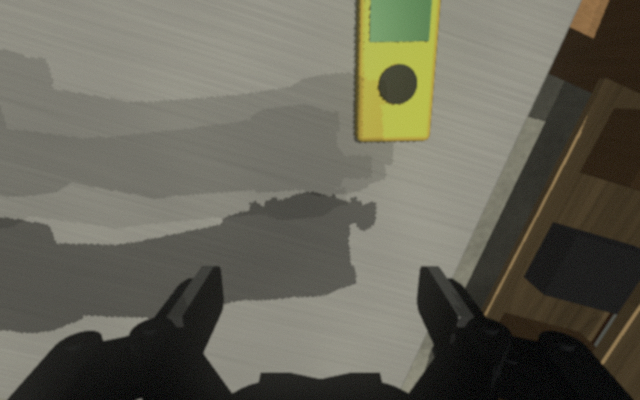

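```bash
cat >> h.py <<'E'
def to(x,y,z,yaw):
    """remaining turn wz (do first), then shift in cm along the turned tool axes"""
    s=monitor.observe(); p=np.array(s["position"]); y0=Ro.from_euler("xyz",s["tool_rot"]).as_matrix()[:2,0]
    y0=np.arctan2(y0[1],y0[0]); d=np.array([x,y,z])-p; c,n=np.cos(yaw),np.sin(yaw)
    print("t",round(s["clock"],2),"pos",p.round(4),"rot",np.round(s["tool_rot"],4),"| wz",round((y0-yaw+np.pi)%(2*np.pi)-np.pi,3),"dxyz cm",np.round([100*(c*d[0]+n*d[1]),100*(n*d[0]-c*d[1]),-100*d[2]],2),"g",round(s["grip_width"],4),s["finger_force"])
E
python3 -c "
from h import *
to(.39,-.326,.2,-.335)
w=optics.grab_frame('wrist');print(proj(w,[.175,-.6,.231]))"
```

```text
t 1.0 pos [ 0.175  -0.6     0.2313] rot [-3.1415  0.      0.2838] | wz 0.619 dxyz cm [ 11.3  -32.94   3.13] g 0.0856 0.0
[[318.48969688 270.34365504]]
```

```bash
python3 -m handwheel '[{"wz":0.155},{"wz":0.155},{"wz":0.155},{"wz":0.154},{"dx":2,"dy":-4},{"dx":2,"dy":-5},{"dx":2,"dy":-5},{"dx":2,"dy":-5,"dz":1}]'; python3 -m handwheel '[{"dx":2,"dy":-5,"dz":1},{"dx":1,"dy":-5,"dz":1},{"dx":0.3,"dy":-4},{}]'
python3 - <<'E'
from h import *
to(.39,-.326,.2,-.335)
w=optics.grab_frame('wrist');cv2.imwrite("pics/w1.png",w["frame"])
for d in optics.masks_of("module","wrist"): print(d["p"],d["rect"],wrect(ray(w,rect(d["region"]),.032)))
E
```

```text
t 1.05 pos [ 0.175  -0.6     0.2313] rot [-3.1416 -0.      0.2837] | wz 0.619 dxyz cm [ 11.3  -32.95   3.13] g 0.0853 0.0schema error: expected keys dx, dy, dz, wx, wy, wz, claw
schema error: expected keys dx, dy, dz, wx, wy, wz, claw
```

View pics/w1.png

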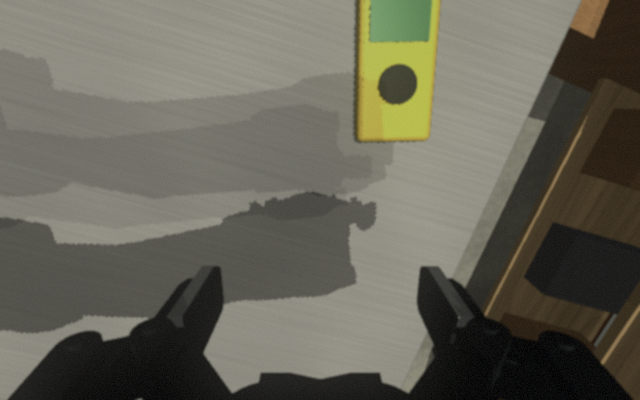

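```bash
python3 -m handwheel '[{"dx":0,"dy":0,"dz":0,"wx":0,"wy":0,"wz":0.155,"claw":100},{"dx":0,"dy":0,"dz":0,"wx":0,"wy":0,"wz":0.155,"claw":100},{"dx":0,"dy":0,"dz":0,"wx":0,"wy":0,"wz":0.155,"claw":100},{"dx":0,"dy":0,"dz":0,"wx":0,"wy":0,"wz":0.154,"claw":100},{"dx":2,"dy":-4,"dz":0,"wx":0,"wy":0,"wz":0,"claw":100},{"dx":2,"dy":-5,"dz":0,"wx":0,"wy":0,"wz":0,"claw":100},{"dx":2,"dy":-5,"dz":0,"wx":0,"wy":0,"wz":0,"claw":100},{"dx":2,"dy":-5,"dz":1,"wx":0,"wy":0,"wz":0,"claw":100}]'; python3 -m handwheel '[{"dx":2,"dy":-5,"dz":1,"wx":0,"wy":0,"wz":0,"claw":100},{"dx":1,"dy":-5,"dz":1,"wx":0,"wy":0,"wz":0,"claw":100},{"dx":0.3,"dy":-4,"dz":0,"wx":0,"wy":0,"wz":0,"claw":100},{"dx":0,"dy":0,"dz":0,"wx":0,"wy":0,"wz":0,"claw":100}]'
python3 - <<'E'
from h import *
to(.39,-.326,.2,-.335)
w=optics.grab_frame('wrist');cv2.imwrite("pics/w2.png",w["frame"])
for d in optics.masks_of("module","wrist"): print(d["p"],d["rect"],wrect(ray(w,rect(d["region"]),.032)))
E
```

```text
clock: 2.15
position: [0.3143, -0.4458, 0.2218]
tool_rot: [3.141, -0.001, -0.335]
force: [1.1, -0.5, -0.3]
grip_width: 0.0853
finger_force: 0.0
clock: 2.65
position: [0.3917, -0.323, 0.2014]
tool_rot: [-3.141, -0.0, -0.331]
force: [-0.9, -1.0, 0.3]
grip_width: 0.0858
finger_force: 0.0
t 2.65 pos [ 0.3917 -0.323   0.2014] rot [-3.1407e+00 -2.0000e-04 -3.3080e-01] | wz 0.004 dxyz cm [-0.06  0.34  0.14] g 0.0858 0.0
```

View pics/w2.png

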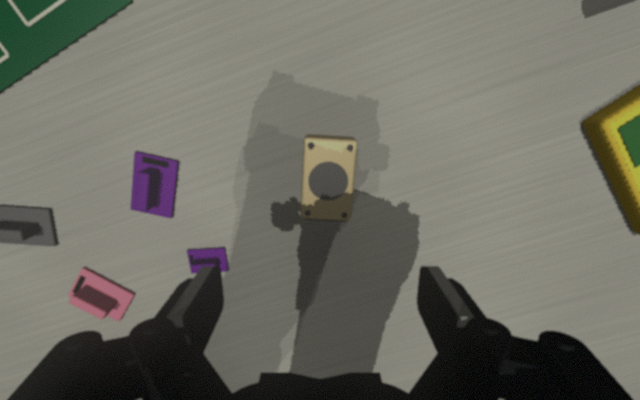

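Run:
```python
from h import *
w=optics.grab_frame('wrist');im=w["frame"];hsv=cv2.cvtColor(im,cv2.COLOR_BGR2HSV)
m=cv2.inRange(hsv,(10,45,30),(40,255,255)); m[:, :280]=0; m[:,380:]=0; m[:100]=0; m[240:]=0
m=cv2.morphologyEx(m,cv2.MORPH_CLOSE,np.ones((7,7)))
c=rect(m>0); print(cv2.minAreaRect(c.astype(np.float32)),wrect(ray(w,c,.032)))
# purple
m=cv2.inRange(hsv,(130,80,30),(160,255,255)); m[:,:120]=0;m[235:]=0; print(wrect(ray(w,rect(m>0),.006)))
cv2.imwrite("pics/m2.png",cv2.resize(im[120:240,270:400],None,fx=5,fy=5))
```

```text
((324.3453063964844, 177.43922424316406), (54.34583282470703, 85.6708984375), 3.012787342071533) (array([ 392.4, -331.4]), array([50.9, 83.1]), 67.0)
(array([ 438.8, -158.2]), array([43.1, 62.5]), 57.7)
```

View pics/m2.png

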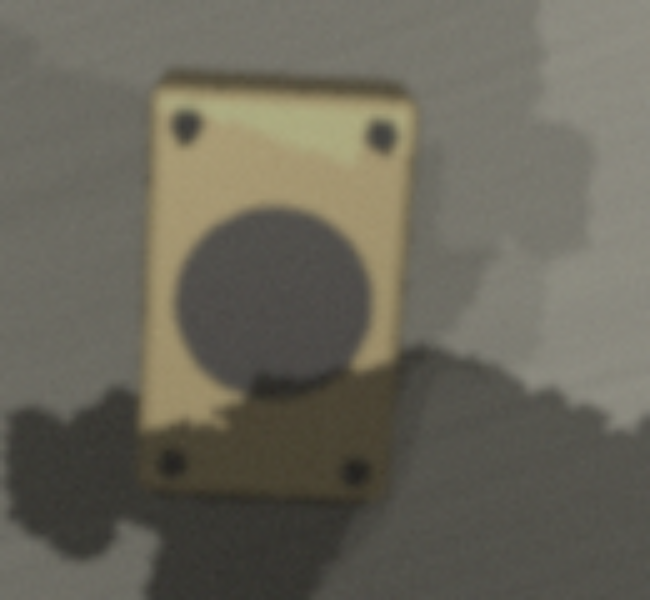

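Run:
```python
from h import *
w=optics.grab_frame('wrist')
P=ray(w,np.array([(158,95),(412,100),(388,498),(140,488),(274,302)])/5+[270,120],.032); print(P.round(4),P[:4].mean(0))
d=P[0]-P[3]+P[1]-P[2]; yaw=np.arctan2(d[1],d[0]); print(yaw, [np.linalg.norm(P[i]-P[i-1]) for i in range(4)])
to(*P[4][:2],.006,yaw)
```

```text
[[ 0.4343 -0.3247  0.032 ]
 [ 0.4182 -0.3682  0.032 ]
 [ 0.3459 -0.3404  0.032 ]
 [ 0.3639 -0.2951  0.032 ]
 [ 0.3907 -0.3321  0.032 ]] [ 0.39060351 -0.33208653  0.032     ]
-0.38241402124632484 [np.float64(0.04425662498309087), np.float64(0.046372370257772334), np.float64(0.07746698243303117), np.float64(0.048749786702585306)]
t 2.85 pos [ 0.3898 -0.3266  0.2014] rot [ 3.1412e+00 -2.0000e-04 -3.3670e-01] | wz 0.046 dxyz cm [ 0.29  0.47 19.54] g 0.0853 0.0
```

```bash
python3 -m handwheel '[{"dx":0.3,"dy":0.5,"dz":2,"wx":0,"wy":0,"wz":0.055,"claw":100},{"dx":0,"dy":0,"dz":4,"wx":0,"wy":0,"wz":0,"claw":100},{"dx":0,"dy":0,"dz":4,"wx":0,"wy":0,"wz":0,"claw":100},{"dx":0,"dy":0,"dz":4,"wx":0,"wy":0,"wz":0,"claw":100},{"dx":0,"dy":0,"dz":3,"wx":0,"wy":0,"wz":0,"claw":100},{"dx":0,"dy":0,"dz":2.4,"wx":0,"wy":0,"wz":0,"claw":100},{"dx":0,"dy":0,"dz":0,"wx":0,"wy":0,"wz":0,"claw":100}]'; python3 -m handwheel '[{"dx":0,"dy":0,"dz":0,"wx":0,"wy":0,"wz":0,"claw":40},{"dx":0,"dy":0,"dz":0,"wx":0,"wy":0,"wz":0,"claw":30},{"dx":0,"dy":0,"dz":0,"wx":0,"wy":0,"wz":0,"claw":20},{"dx":0,"dy":0,"dz":0,"wx":0,"wy":0,"wz":0,"claw":20},{"dx":0,"dy":0,"dz":0,"wx":0,"wy":0,"wz":0,"claw":20},{"dx":0,"dy":0,"dz":0,"wx":0,"wy":0,"wz":0,"claw":20}]' 60; python3 -m handwheel '[{"dx":0,"dy":0,"dz":-2,"wx":0,"wy":0,"wz":0,"claw":20},{"dx":0,"dy":0,"dz":-4,"wx":0,"wy":0,"wz":0,"claw":20},{"dx":0,"dy":0,"dz":-4,"wx":0,"wy":0,"wz":0,"claw":20},{"dx":0,"dy":0,"dz":0,"wx":0,"wy":0,"wz":0,"claw":20}]'
python3 - <<'E'
from h import *
to(.6393,-.0455,.1,.169)
w=optics.grab_frame('wrist');cv2.imwrite("pics/w3.png",w["frame"])
E
```

```text
clock: 3.72
position: [0.3901, -0.3316, 0.006]
tool_rot: [-3.141, 0.003, -0.392]
force: [0.0, 0.2, 0.3]
grip_width: 0.0853
finger_force: 0.0
clock: 4.47
position: [0.3918, -0.3318, 0.0086]
tool_rot: [3.141, -0.002, -0.391]
force: [-2.5, 0.9, 11.3]
grip_width: 0.0491
finger_force: 61.6
clock: 4.97
position: [0.3927, -0.3323, 0.1104]
tool_rot: [3.14, -0.005, -0.39]
force: [0.9, 0.5, -2.6]
grip_width: 0.0488
finger_force: 63.9
t 4.97 pos [ 0.3927 -0.3323  0.1104] rot [ 3.1405 -0.0053 -0.3904] | wz -0.559 dxyz cm [ 29.13 -24.12   1.04] g 0.0488 63.90457034111023
```

View pics/w3.png

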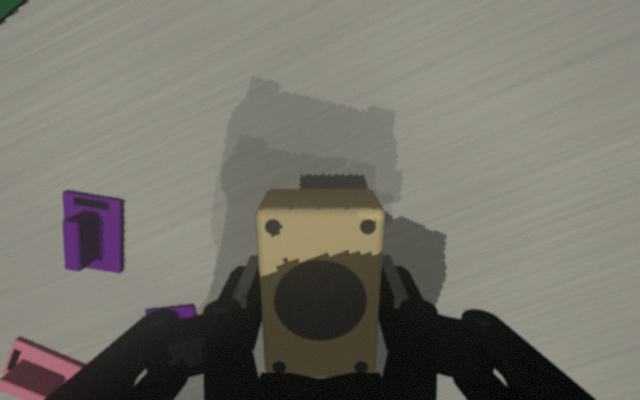

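```bash
python3 -m handwheel '[{"dx":0,"dy":0,"dz":-2,"wx":0,"wy":0,"wz":-0.14,"claw":20},{"dx":0,"dy":0,"dz":-2,"wx":0,"wy":0,"wz":-0.14,"claw":20},{"dx":0,"dy":0,"dz":-1,"wx":0,"wy":0,"wz":-0.14,"claw":20},{"dx":0,"dy":0,"dz":0,"wx":0,"wy":0,"wz":-0.139,"claw":20},{"dx":3,"dy":-4,"dz":0,"wx":0,"wy":0,"wz":0,"claw":20},{"dx":3,"dy":-4,"dz":0,"wx":0,"wy":0,"wz":0,"claw":20},{"dx":3,"dy":-4,"dz":0,"wx":0,"wy":0,"wz":0,"claw":20},{"dx":3,"dy":-4,"dz":0,"wx":0,"wy":0,"wz":0,"claw":20}]'; python3 -m handwheel '[{"dx":3,"dy":-4,"dz":0,"wx":0,"wy":0,"wz":0,"claw":20},{"dx":3,"dy":-3,"dz":0,"wx":0,"wy":0,"wz":0,"claw":20},{"dx":1,"dy":-1,"dz":0,"wx":0,"wy":0,"wz":0,"claw":20},{"dx":0,"dy":0,"dz":0,"wx":0,"wy":0,"wz":0,"claw":20},{"dx":0,"dy":0,"dz":0,"wx":0,"wy":0,"wz":0,"claw":20}]'
python3 - <<'E'
from h import *
import pickle
to(.6393,-.0455,.1,.169)
w=optics.grab_frame('wrist');cv2.imwrite("pics/w4.png",w["frame"]); pickle.dump(w,open("w4.pkl","wb"))
E
```

```text
clock: 6.02
position: [0.4829, -0.1518, 0.1564]
tool_rot: [-3.141, 0.001, 0.169]
force: [1.2, -0.3, -2.5]
grip_width: 0.0484
finger_force: 63.7
clock: 6.65
position: [0.5376, -0.0641, 0.1569]
tool_rot: [3.141, 0.001, 0.167]
force: [-0.5, -0.6, -1.5]
grip_width: 0.0485
finger_force: 63.7
t 6.65 pos [ 0.5376 -0.0641  0.1569] rot [3.1413e+00 1.2000e-03 1.6720e-01] | wz -0.002 dxyz cm [10.34 -0.13  5.69] g 0.0485 63.70861530303955
```

View pics/w4.png

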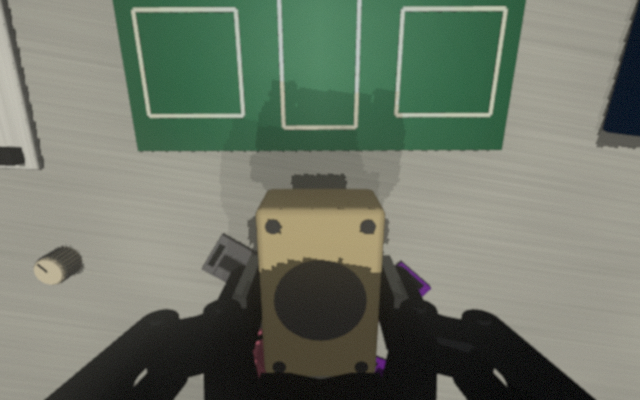

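Run:
```python
from h import *
import pickle
from scipy.optimize import least_squares
w=pickle.load(open("w4.pkl","rb"));hsv=cv2.cvtColor(w["frame"],cv2.COLOR_BGR2HSV)
g=cv2.inRange(hsv,(60,90,20),(95,255,255)); poly=np.int32([[125,0],[515,0],[498,140],[143,140]])
roi=np.zeros_like(g); cv2.fillPoly(roi,[poly],255)
m=(roi>0)&(hsv[...,1]<90)&(hsv[...,2]>110); ys,xs=np.nonzero(m); uv=np.c_[xs,ys].astype(float); print(len(uv))
def dist(q,e):   # distance to nearest of the outlines (signed box)
    r=[]
    for (cx,cy,hx,hy) in ((0,.105,.04,.04),(0,-.105,.04,.04),(0,0,.05,.031)):
        a=np.abs(q-[cx,cy])-[hx-e,hy-e]
        r.append(np.where(a.max(1)>0,np.linalg.norm(np.maximum(a,0),axis=1),a.max(1)))
    r=np.array(r); return r[np.abs(r).argmin(0),np.arange(len(q))]
def res(p):
    c=np.array([w["cx"],w["cy"]]); d=(uv-c)/foc(w); u2=c+(uv-c)*(1+p[3]*(d**2).sum(1))[:,None]
    q=ray(w,u2,.003)[:,:2]-p[:2]; cs,sn=np.cos(p[2]),np.sin(p[2])
    return dist(np.c_[q[:,0]*cs+q[:,1]*sn,-q[:,0]*sn+q[:,1]*cs],p[4])*1000
for fix in (0,1):
    f=(lambda p:res(np.r_[p[:3],0,p[3]])) if fix else res
    s=least_squares(f,[.639,-.0455,.169]+([.001] if fix else [0,.001]),loss="soft_l1",x_scale=[.01]*(4 if fix else 5)); print(s.x.round(4),np.abs(s.fun).mean())
p=ray(w,[320,300],.1569-.0086+.0320)[0]; s=[.5376,-.0641]; print("disc - tcp",p[:2]-s)
```

```text
7397
[ 0.6392 -0.0469  0.171   0.0022 -0.    ] 1.2813144521755258
[ 0.6391 -0.047   0.171   0.    ] 1.281610985853069
disc - tcp [-0.00015986 -0.00076537]
```

```bash
python3 -m handwheel '[{"dx":3,"dy":0,"dz":0,"wx":0,"wy":0,"wz":-0.003,"claw":20},{"dx":4,"dy":0,"dz":0,"wx":0,"wy":0,"wz":0,"claw":20},{"dx":3.3,"dy":0,"dz":2,"wx":0,"wy":0,"wz":0,"claw":20},{"dx":0,"dy":0,"dz":4,"wx":0,"wy":0,"wz":0,"claw":20},{"dx":0,"dy":0,"dz":4,"wx":0,"wy":0,"wz":0,"claw":20},{"dx":0,"dy":0,"dz":2,"wx":0,"wy":0,"wz":0,"claw":20},{"dx":0,"dy":0,"dz":0,"wx":0,"wy":0,"wz":0,"claw":20},{"dx":0,"dy":0,"dz":0,"wx":0,"wy":0,"wz":0,"claw":20}]'
python3 -c "
from h import *
to(.639,-.0465,.012,.171)"
```

```text
clock: 7.7
position: [0.6408, -0.0455, 0.0388]
tool_rot: [3.141, -0.002, 0.171]
force: [-0.2, -0.1, -2.6]
grip_width: 0.049
finger_force: 63.6
t 7.7 pos [ 0.6408 -0.0455  0.0388] rot [ 3.1412e+00 -1.9000e-03  1.7140e-01] | wz 0.0 dxyz cm [-0.19  0.06  2.68] g 0.049 63.62732291221619
```

```bash
python3 -m handwheel '[{"dx":-0.15,"dy":0.05,"dz":1,"wx":0,"wy":0,"wz":0,"claw":20},{"dx":0,"dy":0,"dz":1,"wx":0,"wy":0,"wz":0,"claw":20},{"dx":0,"dy":0,"dz":0.3,"wx":0,"wy":0,"wz":0,"claw":20},{"dx":0,"dy":0,"dz":0.15,"wx":0,"wy":0,"wz":0,"claw":20},{"dx":0,"dy":0,"dz":0,"wx":0,"wy":0,"wz":0,"claw":20},{"dx":0,"dy":0,"dz":0,"wx":0,"wy":0,"wz":0,"claw":20}]'
python3 -c "
from h import *
for i in range(3): to(.639,-.0465,.012,.171);optics.grab_frame('top')"
```

```text
clock: 8.45
position: [0.6387, -0.046, 0.013]
tool_rot: [3.142, -0.0, 0.172]
force: [0.5, -0.4, -2.1]
grip_width: 0.049
finger_force: 63.7
t 8.45 pos [ 0.6387 -0.046   0.013 ] rot [ 3.1416e+00 -3.0000e-04  1.7180e-01] | wz 0.001 dxyz cm [0.02 0.06 0.1 ] g 0.049 63.661887645721436
t 8.5 pos [ 0.6387 -0.046   0.013 ] rot [ 3.1416e+00 -3.0000e-04  1.7180e-01] | wz 0.001 dxyz cm [0.02 0.06 0.1 ] g 0.0486 63.662123680114746
t 8.55 pos [ 0.6387 -0.046   0.013 ] rot [ 3.1415e+00 -3.0000e-04  1.7170e-01] | wz 0.001 dxyz cm [0.02 0.05 0.1 ] g 0.0488 63.66120457649231
```

Lower until contact, release gently, rise.

```bash
python3 -m handwheel '[{"dx":0,"dy":0.05,"dz":0.1,"wx":0,"wy":0,"wz":0,"claw":20},{"dx":0,"dy":0,"dz":0.05,"wx":0,"wy":0,"wz":0,"claw":20},{"dx":0,"dy":0,"dz":0,"wx":0,"wy":0,"wz":0,"claw":20}]'; python3 -m handwheel '[{"dx":0,"dy":0,"dz":0,"wx":0,"wy":0,"wz":0,"claw":62},{"dx":0,"dy":0,"dz":0,"wx":0,"wy":0,"wz":0,"claw":75},{"dx":0,"dy":0,"dz":0,"wx":0,"wy":0,"wz":0,"claw":100},{"dx":0,"dy":0,"dz":0,"wx":0,"wy":0,"wz":0,"claw":100},{"dx":0,"dy":0,"dz":-4,"wx":0,"wy":0,"wz":0,"claw":100},{"dx":0,"dy":0,"dz":-5,"wx":0,"wy":0,"wz":0,"claw":100},{"dx":0,"dy":0,"dz":-5,"wx":0,"wy":0,"wz":0,"claw":100},{"dx":-4,"dy":0,"dz":-5,"wx":0,"wy":0,"wz":0,"claw":100}]'; python3 -m handwheel '[{"dx":-4,"dy":0,"dz":-2,"wx":0,"wy":0,"wz":0,"claw":100},{"dx":0,"dy":0,"dz":0,"wx":0,"wy":0,"wz":0,"claw":100},{"dx":0,"dy":0,"dz":0,"wx":0,"wy":0,"wz":0,"claw":100}]'
python3 - <<'E'
from h import *
import pickle
to(.373,.312,.2,.171)
w=optics.grab_frame('wrist');cv2.imwrite("pics/w5.png",w["frame"]); pickle.dump(w,open("w5.pkl","wb"))
E
```

```text
clock: 8.98
position: [0.6387, -0.0465, 0.0116]
tool_rot: [3.142, -0.0, 0.172]
force: [-2.1, -0.7, 5.1]
grip_width: 0.0486
finger_force: 64.6
clock: 9.98
position: [0.6009, -0.0525, 0.2016]
tool_rot: [-3.141, -0.001, 0.173]
force: [-0.1, -0.6, -0.2]
grip_width: 0.0853
finger_force: 0.0
clock: 10.35
position: [0.5611, -0.0599, 0.2201]
tool_rot: [-3.142, -0.001, 0.172]
force: [0.2, 0.3, -0.0]
grip_width: 0.0853
finger_force: 0.0
t 10.35 pos [ 0.5611 -0.0599  0.2201] rot [-3.1416e+00 -5.0000e-04  1.7180e-01] | wz 0.001 dxyz cm [-12.21 -39.85   2.01] g 0.0853 0.0
```

View pics/w5.png

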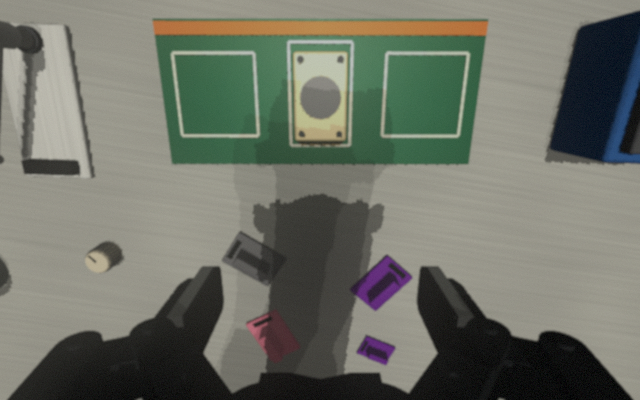

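Run:
```python
from h import *
import pickle
w=pickle.load(open("w5.pkl","rb"));hsv=cv2.cvtColor(w["frame"],cv2.COLOR_BGR2HSV)
for n,c in (("mid",[(288,42),(353,42),(352,145),(290,146)]),("L",[(171,52),(257,51),(259,136),(183,137)]),("R",[(385,51),(469,52),(459,137),(381,136)])): print(n,ray(w,c,.003).mean(0).round(4),wrect(ray(w,c,.003)))
print("mod top",wrect(ray(w,[(294,53),(347,53),(347,140),(293,140)],.035)))
roi=w["frame"][70:125,300:342].copy(); g=cv2.cvtColor(roi,cv2.COLOR_BGR2HSV); m=cv2.morphologyEx(((g[...,1]<50)).astype(np.uint8),cv2.MORPH_OPEN,np.ones((5,5)))
ys,xs=np.nonzero(m); u=[300+xs.mean(),70+ys.mean()]; print("disc px",u,len(xs),ray(w,u,.035))
p=cv2.inRange(hsv,(130,80,30),(160,255,255)); p[320:]=0; print("shutter",wrect(ray(w,rect(p>0),.006)))
print("knob top",ray(w,(97,261),.026))
to(.373,.312,.2,.171)
```

```text
mid [ 0.6388 -0.0479  0.003 ] (array([639. , -47.3]), array([100.2,  65.6]), 10.8)
L [0.6214 0.0551 0.003 ] (array([621.4,  54.5]), array([81.9, 84. ]), 10.5)
R [ 0.6571 -0.1502  0.003 ] (array([ 657.1, -150.2]), array([81.9, 83.5]), 9.3)
mod top (array([636.8, -47.4]), array([76.6, 51.8]), 9.9)
disc px [np.float64(320.22749590834695), np.float64(91.79268957992362)] 1833 [[ 0.64233894 -0.04669498  0.035     ]]
shutter (array([ 440.9, -155.1]), array([43.4, 62.2]), 57.2)
knob top [[0.42542051 0.16571651 0.026     ]]
t 10.4 pos [ 0.5612 -0.0597  0.2196] rot [-3.1413e+00  3.0000e-04  1.7210e-01] | wz 0.001 dxyz cm [-12.22 -39.83   1.96] g 0.0852 0.0
```

```bash
python3 -m handwheel '[{"dx":0,"dy":0,"dz":0,"wx":0,"wy":0,"wz":0.15,"claw":50},{"dx":0,"dy":0,"dz":0,"wx":0,"wy":0,"wz":0.15,"claw":50},{"dx":0,"dy":0,"dz":0,"wx":0,"wy":0,"wz":0.15,"claw":50},{"dx":0,"dy":0,"dz":0,"wx":0,"wy":0,"wz":0.15,"claw":50},{"dx":0,"dy":0,"dz":0,"wx":0,"wy":0,"wz":0.147,"claw":50},{"dx":-1.5,"dy":4,"dz":2,"wx":0,"wy":0,"wz":0,"claw":50},{"dx":-1.5,"dy":5,"dz":4,"wx":0,"wy":0,"wz":0,"claw":50},{"dx":-2,"dy":5.5,"dz":4,"wx":0,"wy":0,"wz":0,"claw":50}]'; python3 -m handwheel '[{"dx":0,"dy":0,"dz":0,"wx":0,"wy":0,"wz":0,"claw":50},{"dx":0,"dy":0,"dz":0,"wx":0,"wy":0,"wz":0,"claw":50}]' 30
python3 - <<'E'
from h import *
to(.44,-.155,.011,-.575)
w=optics.grab_frame('wrist');cv2.imwrite("pics/w6.png",w["frame"]);hsv=cv2.cvtColor(w["frame"],cv2.COLOR_BGR2HSV)
p=cv2.inRange(hsv,(130,80,30),(160,255,255)); c=rect(p>0);print(cv2.boundingRect(c.astype(np.int32)), "shutter",wrect(ray(w,c,.006)),wrect(ray(w,c,.03)))
E
```

```text
clock: 11.4
position: [0.4467, -0.1491, 0.1252]
tool_rot: [3.141, 0.0, -0.574]
force: [2.2, -0.9, -0.5]
grip_width: 0.0428
finger_force: 0.0
clock: 11.65
position: [0.4483, -0.1483, 0.1265]
tool_rot: [-3.141, 0.0, -0.575]
force: [1.0, 0.3, -0.1]
grip_width: 0.0425
finger_force: 0.0
t 11.65 pos [ 0.4483 -0.1483  0.1265] rot [-3.1415e+00  4.0000e-04 -5.7490e-01] | wz 0.0 dxyz cm [-0.33  1.01 11.55] g 0.0425 0.0
(308, 163, 54, 74) shutter (array([ 439.6, -157.1]), array([42.8, 62.1]), 57.3) (array([ 446.4, -160.3]), array([38.9, 56.4]), 57.3)
```

View pics/w6.png

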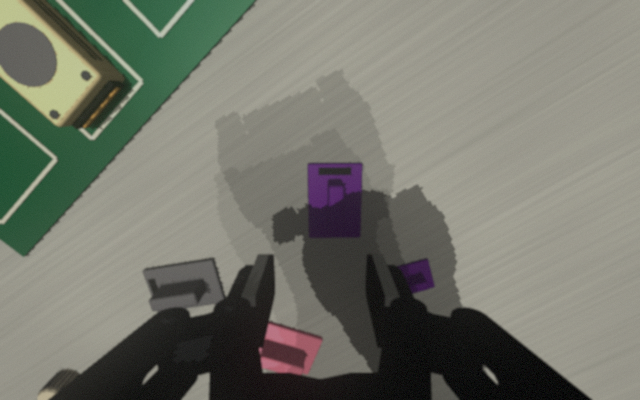

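```bash
python3 -m handwheel '[{"dx":-0.3,"dy":1.2,"dz":1,"wx":0,"wy":0,"wz":0,"claw":50},{"dx":0,"dy":0,"dz":4,"wx":0,"wy":0,"wz":0,"claw":50},{"dx":0,"dy":0,"dz":3,"wx":0,"wy":0,"wz":0,"claw":50},{"dx":0,"dy":0,"dz":2.5,"wx":0,"wy":0,"wz":0,"claw":50},{"dx":0,"dy":0,"dz":1,"wx":0,"wy":0,"wz":0,"claw":50},{"dx":0,"dy":0,"dz":0,"wx":0,"wy":0,"wz":0,"claw":50}]'; python3 -m handwheel '[{"dx":0,"dy":0,"dz":0,"wx":0,"wy":0,"wz":0,"claw":20},{"dx":0,"dy":0,"dz":0,"wx":0,"wy":0,"wz":0,"claw":10},{"dx":0,"dy":0,"dz":0,"wx":0,"wy":0,"wz":0,"claw":0},{"dx":0,"dy":0,"dz":0,"wx":0,"wy":0,"wz":0,"claw":0},{"dx":0,"dy":0,"dz":0,"wx":0,"wy":0,"wz":0,"claw":0},{"dx":0,"dy":0,"dz":0,"wx":0,"wy":0,"wz":0,"claw":0}]' 35; python3 -m handwheel '[{"dx":0,"dy":0,"dz":-2,"wx":0,"wy":0,"wz":0,"claw":0},{"dx":0,"dy":0,"dz":-4,"wx":0,"wy":0,"wz":0,"claw":0},{"dx":0,"dy":0,"dz":-4,"wx":0,"wy":0,"wz":0,"claw":0},{"dx":0,"dy":0,"dz":0,"wx":0,"wy":0,"wz":0,"claw":0}]'
python3 - <<'E'
from h import *
import pickle
w=optics.grab_frame('wrist');cv2.imwrite("pics/w7.png",w["frame"]);hsv=cv2.cvtColor(w["frame"],cv2.COLOR_BGR2HSV); pickle.dump(w,open("w7.pkl","wb"))
to(.6568,-.1504,.014,.171)
s=monitor.observe();z=s["position"][2]-.011+.006
p=cv2.inRange(hsv,(130,80,20),(160,255,255)); c=rect(p>0);print(cv2.boundingRect(c.astype(np.int32)), "shutter",wrect(ray(w,c,z)))
E
```

```text
clock: 12.45
position: [0.4381, -0.1571, 0.0116]
tool_rot: [3.141, 0.001, -0.575]
force: [0.2, -1.6, -0.1]
grip_width: 0.0429
finger_force: 0.0
clock: 13.2
position: [0.4389, -0.1572, 0.0127]
tool_rot: [-3.141, -0.001, -0.575]
force: [-1.0, 0.9, 8.5]
grip_width: 0.011
finger_force: 34.5
clock: 13.7
position: [0.4399, -0.1575, 0.1148]
tool_rot: [-3.14, -0.005, -0.575]
force: [1.2, 0.5, -0.3]
grip_width: 0.0112
finger_force: 34.5
t 13.75 pos [ 0.4392 -0.1572  0.1133] rot [-3.1404 -0.0032 -0.5752] | wz -0.746 dxyz cm [21.56  3.03  9.93] g 0.0113 34.49941277503967
(275, 202, 92, 127) shutter (array([ 437.8, -156.7]), array([43.1, 68.8]), 57.1)
```

```bash
python3 -m handwheel '[{"dx":0,"dy":0,"dz":0,"wx":0,"wy":0,"wz":-0.15,"claw":0},{"dx":0,"dy":0,"dz":0,"wx":0,"wy":0,"wz":-0.15,"claw":0},{"dx":0,"dy":0,"dz":0,"wx":0,"wy":0,"wz":-0.15,"claw":0},{"dx":0,"dy":0,"dz":0,"wx":0,"wy":0,"wz":-0.15,"claw":0},{"dx":0,"dy":0,"dz":0,"wx":0,"wy":0,"wz":-0.146,"claw":0},{"dx":4,"dy":1,"dz":0,"wx":0,"wy":0,"wz":0,"claw":0},{"dx":5,"dy":1,"dz":0,"wx":0,"wy":0,"wz":0,"claw":0},{"dx":5,"dy":1,"dz":0,"wx":0,"wy":0,"wz":0,"claw":0}]'; python3 -m handwheel '[{"dx":5,"dy":0,"dz":2,"wx":0,"wy":0,"wz":0,"claw":0},{"dx":2.6,"dy":0,"dz":3,"wx":0,"wy":0,"wz":0,"claw":0},{"dx":0,"dy":0,"dz":2,"wx":0,"wy":0,"wz":0,"claw":0},{"dx":0,"dy":0,"dz":0,"wx":0,"wy":0,"wz":0,"claw":0},{"dx":0,"dy":0,"dz":0,"wx":0,"wy":0,"wz":0,"claw":0}]'
python3 -c "
from h import *
to(.6578,-.1502,.0155,.171)"
```

```text
clock: 14.75
position: [0.5825, -0.1628, 0.111]
tool_rot: [-3.141, 0.001, 0.171]
force: [-0.6, 1.1, -1.4]
grip_width: 0.0112
finger_force: 34.5
clock: 15.38
position: [0.656, -0.1504, 0.0426]
tool_rot: [3.141, -0.0, 0.17]
force: [0.1, 0.1, -0.4]
grip_width: 0.0112
finger_force: 34.5
t 15.38 pos [ 0.656  -0.1504  0.0426] rot [ 3.1412e+00 -3.0000e-04  1.7020e-01] | wz -0.001 dxyz cm [0.18 0.01 2.71] g 0.0112 34.48499321937561
```

```bash
python3 -m handwheel '[{"dx":0.15,"dy":0,"dz":1.3,"wx":0,"wy":0,"wz":0,"claw":0},{"dx":0,"dy":0,"dz":1,"wx":0,"wy":0,"wz":0,"claw":0},{"dx":0,"dy":0,"dz":0.3,"wx":0,"wy":0,"wz":0,"claw":0},{"dx":0,"dy":0,"dz":0.15,"wx":0,"wy":0,"wz":0,"claw":0},{"dx":0,"dy":0,"dz":0,"wx":0,"wy":0,"wz":0,"claw":0}]'; python3 -m handwheel '[{"dx":0,"dy":0,"dz":0,"wx":0,"wy":0,"wz":0,"claw":20},{"dx":0,"dy":0,"dz":0,"wx":0,"wy":0,"wz":0,"claw":30},{"dx":0,"dy":0,"dz":0,"wx":0,"wy":0,"wz":0,"claw":35},{"dx":0,"dy":0,"dz":-2,"wx":0,"wy":0,"wz":0,"claw":35},{"dx":0,"dy":0,"dz":-5,"wx":0,"wy":0,"wz":0,"claw":100},{"dx":0,"dy":0,"dz":-5,"wx":0,"wy":0,"wz":0,"claw":100},{"dx":-4,"dy":0,"dz":-5,"wx":0,"wy":0,"wz":0,"claw":100},{"dx":-4,"dy":-2,"dz":0,"wx":0,"wy":0,"wz":0,"claw":100}]'
python3 - <<'E'
from h import *
to(.373,.312,.2,.171)
w=optics.grab_frame('wrist');cv2.imwrite("pics/w8.png",w["frame"])
hsv=cv2.cvtColor(w["frame"],cv2.COLOR_BGR2HSV)
p=cv2.inRange(hsv,(130,80,20),(160,255,255)); c=rect(p>0);print(cv2.boundingRect(c.astype(np.int32)), "shutter",wrect(ray(w,c,.009)))
E
```

```text
clock: 16.0
position: [0.6571, -0.1496, 0.0157]
tool_rot: [-3.141, 0.001, 0.171]
force: [-14.6, 2.7, 29.6]
grip_width: 0.0113
finger_force: 38.6
clock: 17.0
position: [0.5773, -0.1448, 0.1878]
tool_rot: [3.139, -0.006, 0.169]
force: [1.1, 0.0, -1.0]
grip_width: 0.0853
finger_force: 0.0
t 17.0 pos [ 0.5773 -0.1448  0.1878] rot [ 3.1385 -0.0064  0.1688] | wz -0.002 dxyz cm [-12.36 -48.49  -1.22] g 0.0853 0.0
(316, 62, 48, 73) shutter (array([ 656.3, -150.4]), array([62.4, 42.5]), 9.7)
```

View pics/w8.png

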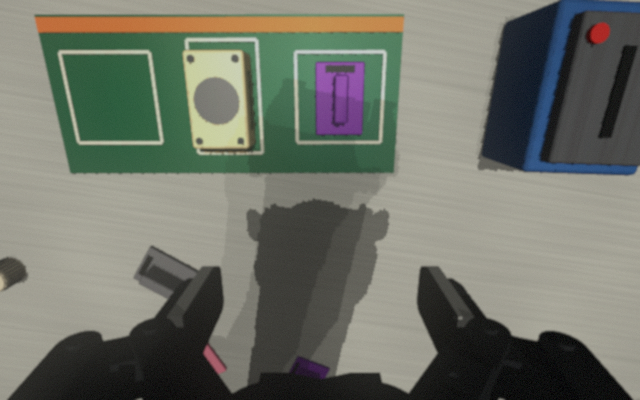

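```bash
python3 -m handwheel '[{"dx":-1.5,"dy":-4,"dz":0,"wx":0,"wy":0,"wz":0,"claw":100},{"dx":-1.5,"dy":-5,"dz":0,"wx":0,"wy":0,"wz":0,"claw":100},{"dx":-1.5,"dy":-5,"dz":0,"wx":0,"wy":0,"wz":0,"claw":100},{"dx":-1.5,"dy":-5,"dz":0,"wx":0,"wy":0,"wz":0,"claw":100},{"dx":-1.5,"dy":-5,"dz":0,"wx":0,"wy":0,"wz":0,"claw":100},{"dx":-1.5,"dy":-5,"dz":0,"wx":0,"wy":0,"wz":0,"claw":100},{"dx":-1.5,"dy":-5,"dz":0,"wx":0,"wy":0,"wz":0,"claw":100},{"dx":-1,"dy":-5,"dz":0,"wx":0,"wy":0,"wz":0,"claw":100}]'; python3 -m handwheel '[{"dx":-1,"dy":-5,"dz":0,"wx":0,"wy":0,"wz":0,"claw":100},{"dx":0,"dy":-4,"dz":0,"wx":0,"wy":0,"wz":0,"claw":100},{"dx":0,"dy":0,"dz":0,"wx":0,"wy":0,"wz":0,"claw":100},{"dx":0,"dy":0,"dz":0,"wx":0,"wy":0,"wz":0,"claw":100}]'
python3 - <<'E'
from h import *
import pickle
to(.373,.312,.2,.171)
w=optics.grab_frame('wrist');cv2.imwrite("pics/w9.png",w["frame"]); pickle.dump(w,open("w9.pkl","wb"))
for d in optics.masks_of("cup","wrist"):
    c=rect(d["region"]); print(d["p"],d["rect"],wrect(ray(w,c,.055)))
for d in optics.masks_of("knob","wrist"): print("knob",d["p"],d["rect"])
E
```

```text
clock: 18.05
position: [0.3961, 0.2228, 0.1844]
tool_rot: [-3.141, -0.002, 0.171]
force: [1.7, 0.3, -0.5]
grip_width: 0.0852
finger_force: 0.0
clock: 18.55
position: [0.3719, 0.308, 0.1837]
tool_rot: [3.141, -0.001, 0.171]
force: [0.4, -0.4, -0.0]
grip_width: 0.0851
finger_force: 0.0
t 18.55 pos [0.3719 0.308  0.1837] rot [ 3.1414e+00 -6.0000e-04  1.7080e-01] | wz -0.0 dxyz cm [ 0.18 -0.37 -1.63] g 0.0851 0.0
0.9 [279.2, 147.5, 63.9, 75.1] (array([378.4, 318.6]), array([64.7, 58.4]), 9.8)
0.27 [408.5, 0.0, 89.6, 52.6] (array([514.2, 236.1]), array([31.9, 59.7]), 8.1)
knob 0.68 [454.5, 136.8, 42.6, 35.1]
```

View pics/w9.png

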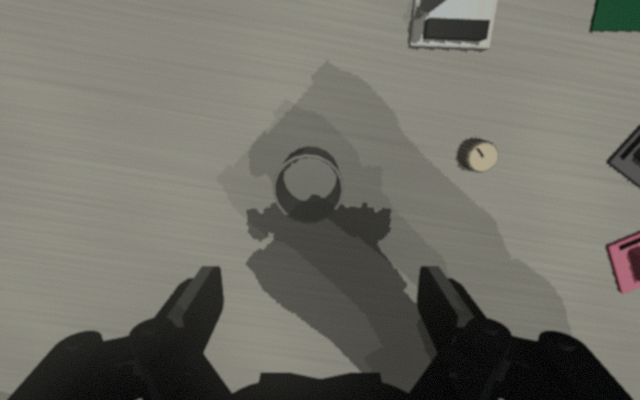

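Run:
```python
from h import *
import pickle
w=pickle.load(open("w9.pkl","rb"))
print(ray(w,[(309,188),(277,188),(341,188),(309,155),(309,221)],.055).round(4))
p=ray(w,[(309,188)],.055)[0]; to(p[0],p[1],.02,.171)
print("knob top",ray(w,[(483,156)],.026))
```

```text
[[0.3763 0.3173 0.055 ]
 [0.3718 0.3434 0.055 ]
 [0.3808 0.2911 0.055 ]
 [0.4034 0.3217 0.055 ]
 [0.3475 0.3126 0.055 ]]
t 18.7 pos [0.3722 0.3075 0.1835] rot [ 3.1414e+00 -4.0000e-04  1.6930e-01] | wz -0.002 dxyz cm [ 0.57 -0.89 16.35] g 0.0853 0.0
knob top [[0.42403343 0.16881851 0.026     ]]
```

```bash
python3 -m handwheel '[{"dx":0.5,"dy":-0.9,"dz":2,"wx":0,"wy":0,"wz":0,"claw":100},{"dx":0,"dy":0,"dz":4,"wx":0,"wy":0,"wz":0,"claw":100},{"dx":0,"dy":0,"dz":4,"wx":0,"wy":0,"wz":0,"claw":100},{"dx":0,"dy":0,"dz":4,"wx":0,"wy":0,"wz":0,"claw":100},{"dx":0,"dy":0,"dz":2.3,"wx":0,"wy":0,"wz":0,"claw":100},{"dx":0,"dy":0,"dz":0,"wx":0,"wy":0,"wz":0,"claw":100},{"dx":0,"dy":0,"dz":0,"wx":0,"wy":0,"wz":0,"claw":100}]'; python3 -m handwheel '[{"dx":0,"dy":0,"dz":0,"wx":0,"wy":0,"wz":0,"claw":80},{"dx":0,"dy":0,"dz":0,"wx":0,"wy":0,"wz":0,"claw":70},{"dx":0,"dy":0,"dz":0,"wx":0,"wy":0,"wz":0,"claw":60},{"dx":0,"dy":0,"dz":0,"wx":0,"wy":0,"wz":0,"claw":50},{"dx":0,"dy":0,"dz":0,"wx":0,"wy":0,"wz":0,"claw":50},{"dx":0,"dy":0,"dz":0,"wx":0,"wy":0,"wz":0,"claw":50}]' 25; python3 -m handwheel '[{"dx":0,"dy":0,"dz":-2,"wx":0,"wy":0,"wz":0,"claw":50},{"dx":0,"dy":0,"dz":-4,"wx":0,"wy":0,"wz":0,"claw":50},{"dx":0,"dy":0,"dz":-4,"wx":0,"wy":0,"wz":0,"claw":50},{"dx":0,"dy":0,"dz":0,"wx":0,"wy":0,"wz":0,"claw":50}]'
python3 - <<'E'
from h import *
import pickle
to(.6212,.0564,.025,.171)
w=optics.grab_frame('wrist');cv2.imwrite("pics/w10.png",w["frame"]); pickle.dump(w,open("w10.pkl","wb"))
E
```

```text
clock: 19.58
position: [0.3757, 0.3182, 0.0211]
tool_rot: [-3.141, -0.001, 0.17]
force: [0.0, 0.2, -0.5]
grip_width: 0.0854
finger_force: 0.0
clock: 20.32
position: [0.3756, 0.3184, 0.0211]
tool_rot: [-3.141, -0.001, 0.171]
force: [-1.2, -2.2, 16.0]
grip_width: 0.0584
finger_force: 23.3
clock: 20.82
position: [0.3763, 0.319, 0.1228]
tool_rot: [-3.139, -0.004, 0.17]
force: [1.0, -1.5, -1.1]
grip_width: 0.0579
finger_force: 27.2
t 20.82 pos [0.3763 0.319  0.1228] rot [-3.139  -0.0041  0.1703] | wz -0.001 dxyz cm [19.66 30.04  9.78] g 0.0579 27.20156568393577
```

View pics/w10.png

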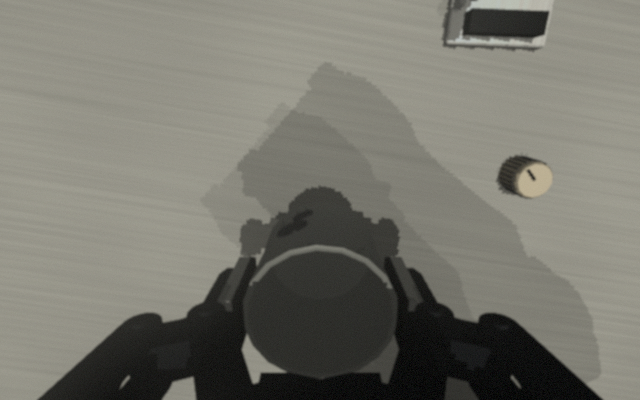

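```bash
python3 -m handwheel '[{"dx":0,"dy":3,"dz":0,"wx":0,"wy":0,"wz":0,"claw":50},{"dx":0,"dy":5,"dz":0,"wx":0,"wy":0,"wz":0,"claw":50},{"dx":0,"dy":5,"dz":0,"wx":0,"wy":0,"wz":0,"claw":50},{"dx":0,"dy":5,"dz":0,"wx":0,"wy":0,"wz":0,"claw":50},{"dx":0,"dy":5,"dz":0,"wx":0,"wy":0,"wz":0,"claw":50},{"dx":2,"dy":4,"dz":0,"wx":0,"wy":0,"wz":0,"claw":50},{"dx":4,"dy":3,"dz":0,"wx":0,"wy":0,"wz":0,"claw":50},{"dx":4,"dy":0,"dz":0,"wx":0,"wy":0,"wz":0,"claw":50}]'; python3 -m handwheel '[{"dx":4,"dy":0,"dz":0,"wx":0,"wy":0,"wz":0,"claw":50},{"dx":4,"dy":0,"dz":0,"wx":0,"wy":0,"wz":0,"claw":50},{"dx":1.6,"dy":0,"dz":3,"wx":0,"wy":0,"wz":0,"claw":50},{"dx":0,"dy":0,"dz":3,"wx":0,"wy":0,"wz":0,"claw":50},{"dx":0,"dy":0,"dz":0,"wx":0,"wy":0,"wz":0,"claw":50},{"dx":0,"dy":0,"dz":0,"wx":0,"wy":0,"wz":0,"claw":50}]'
python3 - <<'E'
from h import *
import pickle
w=pickle.load(open("w10.pkl","rb"))
e=ray(w,[(244,311),(397,311),(320,246),(320,378)],.1567); print(e.round(4), e[:2].mean(0)-[.3763,.319,0], e[2:].mean(0)-[.3763,.319,0])
to(.6212,.0564,.0245,.171)
E
```

```text
clock: 21.88
position: [0.5255, 0.0366, 0.1191]
tool_rot: [3.141, 0.002, 0.167]
force: [0.0, 0.7, -0.8]
grip_width: 0.0582
finger_force: 27.2
clock: 22.62
position: [0.6193, 0.0558, 0.0606]
tool_rot: [3.142, 0.0, 0.171]
force: [-0.6, 0.4, -0.1]
grip_width: 0.058
finger_force: 27.3
[[0.3733 0.3465 0.1567]
 [0.3831 0.2903 0.1567]
 [0.4043 0.323  0.1567]
 [0.3474 0.3132 0.1567]] [ 0.0019305  -0.00064624  0.1567    ] [-0.00047396 -0.00089297  0.1567    ]
t 22.62 pos [0.6193 0.0558 0.0606] rot [3.1416 0.     0.1708] | wz -0.0 dxyz cm [ 0.2  -0.02  3.61] g 0.058 27.34059291979065
```

```bash
python3 -m handwheel '[{"dx":0.2,"dy":0,"dz":1.5,"wx":0,"wy":0,"wz":0,"claw":50},{"dx":0,"dy":0,"dz":1.4,"wx":0,"wy":0,"wz":0,"claw":50},{"dx":0,"dy":0,"dz":0.4,"wx":0,"wy":0,"wz":0,"claw":50},{"dx":0,"dy":0,"dz":0.2,"wx":0,"wy":0,"wz":0,"claw":50},{"dx":0,"dy":0,"dz":0,"wx":0,"wy":0,"wz":0,"claw":50},{"dx":0,"dy":0,"dz":0,"wx":0,"wy":0,"wz":0,"claw":50}]'
python3 -c "
from h import *
to(.6212,.0564,.0245,.171)"
```

```text
clock: 23.38
position: [0.6215, 0.0562, 0.0255]
tool_rot: [3.142, -0.001, 0.171]
force: [-0.1, -0.3, -0.9]
grip_width: 0.0579
finger_force: 27.3
t 23.38 pos [0.6215 0.0562 0.0255] rot [ 3.1416e+00 -5.0000e-04  1.7070e-01] | wz -0.0 dxyz cm [-0.02 -0.03  0.1 ] g 0.0579 27.336858216585824
```

Lower the last 1.5 mm, release, and rise, backing off for a look.

```bash
python3 -m handwheel '[{"dx":0,"dy":0,"dz":0.1,"wx":0,"wy":0,"wz":0,"claw":50},{"dx":0,"dy":0,"dz":0.05,"wx":0,"wy":0,"wz":0,"claw":50},{"dx":0,"dy":0,"dz":0,"wx":0,"wy":0,"wz":0,"claw":50}]'; python3 -m handwheel '[{"dx":0,"dy":0,"dz":0,"wx":0,"wy":0,"wz":0,"claw":73},{"dx":0,"dy":0,"dz":0,"wx":0,"wy":0,"wz":0,"claw":85},{"dx":0,"dy":0,"dz":0,"wx":0,"wy":0,"wz":0,"claw":100},{"dx":0,"dy":0,"dz":0,"wx":0,"wy":0,"wz":0,"claw":100},{"dx":0,"dy":0,"dz":-3,"wx":0,"wy":0,"wz":0,"claw":100},{"dx":0,"dy":0,"dz":-5,"wx":0,"wy":0,"wz":0,"claw":100},{"dx":0,"dy":0,"dz":-5,"wx":0,"wy":0,"wz":0,"claw":100},{"dx":-4,"dy":0,"dz":-4,"wx":0,"wy":0,"wz":0,"claw":100}]'; python3 -m handwheel '[{"dx":-5,"dy":0,"dz":0,"wx":0,"wy":0,"wz":0,"claw":100},{"dx":0,"dy":0,"dz":0,"wx":0,"wy":0,"wz":0,"claw":100},{"dx":0,"dy":0,"dz":0,"wx":0,"wy":0,"wz":0,"claw":100}]'
python3 - <<'E'
from h import *
import pickle
to(.424,.168,.2,.171)
w=optics.grab_frame('wrist'); pickle.dump(w,open("w11.pkl","wb")); cv2.imwrite("pics/w11.png",w["frame"])
for k,z in (("cup",.058),("module",.035),("knob",.026)):
    for d in optics.masks_of(k,"wrist"): print(k,round(d["p"],2),d["rect"],wrect(ray(w,rect(d["region"]),z)))
print("expected cup mask for target", [proj(w,[.6212+a,.0564+b,z]).round() .tolist() for a,b,z in ((0,.03,.058),(0,-.03,.058),(-.03,0,.058),(.0285,0,.003))])
E
```

```text
clock: 23.75
position: [0.6214, 0.0561, 0.0242]
tool_rot: [3.141, -0.0, 0.171]
force: [-3.0, -0.2, 8.7]
grip_width: 0.0577
finger_force: 27.9
clock: 24.75
position: [0.5828, 0.0498, 0.1954]
tool_rot: [-3.141, -0.002, 0.171]
force: [0.0, -0.8, -0.5]
grip_width: 0.0853
finger_force: 0.0
clock: 25.12
position: [0.5332, 0.0409, 0.194]
tool_rot: [3.142, -0.001, 0.171]
force: [-0.8, -0.2, 0.5]
grip_width: 0.0856
finger_force: 0.0
t 25.12 pos [0.5332 0.0409 0.194 ] rot [ 3.1416e+00 -1.0000e-03  1.7070e-01] | wz -0.0 dxyz cm [ -8.6  -14.38  -0.6 ] g 0.0856 0.0
cup 0.8 [285.8, 41.3, 71.8, 77.7] (array([620.6,  55.7]), array([58.3, 58.3]), 9.8)
module 0.76 [401.1, 30.7, 70.5, 106.8] (array([635. , -42.9]), array([81.8, 55.4]), 9.9)
knob 0.65 [167.1, 240.1, 34.8, 34.9] (array([431.4, 162.9]), array([28.5, 40.9]), 53.6)
expected cup mask for target [[[280.0, 74.0]], [[357.0, 88.0]], [[312.0, 121.0]], [[324.0, 51.0]]]
```

```bash
python3 -m handwheel '[{"dx":0,"dy":0,"dz":0,"wx":0,"wy":0,"wz":0.15,"claw":100},{"dx":0,"dy":0,"dz":0,"wx":0,"wy":0,"wz":0.15,"claw":100},{"dx":0,"dy":0,"dz":0,"wx":0,"wy":0,"wz":0.15,"claw":100},{"dx":0,"dy":0,"dz":0,"wx":0,"wy":0,"wz":0.15,"claw":100},{"dx":-4,"dy":-2,"dz":1,"wx":0,"wy":0,"wz":0,"claw":70},{"dx":-5,"dy":-2,"dz":2,"wx":0,"wy":0,"wz":0,"claw":70},{"dx":-5,"dy":-2,"dz":3,"wx":0,"wy":0,"wz":0,"claw":70},{"dx":-1.2,"dy":-1,"dz":1.4,"wx":0,"wy":0,"wz":0,"claw":70}]'; python3 -m handwheel '[{"dx":0,"dy":0,"dz":0,"wx":0,"wy":0,"wz":0,"claw":70},{"dx":0,"dy":0,"dz":0,"wx":0,"wy":0,"wz":0,"claw":70}]'
python3 - <<'E'
from h import *
to(.424,.168,.01,-.429)
w=optics.grab_frame('wrist'); cv2.imwrite("pics/w12.png",w["frame"])
for d in optics.masks_of("knob","wrist"): print(round(d["p"],2),d["rect"])
a=proj(w,[.424,.168,.026])[0]; print("pred top",a,"pred base",proj(w,[.424,.168,0]))
gray=cv2.GaussianBlur(cv2.cvtColor(w["frame"],cv2.COLOR_BGR2GRAY),(5,5),0)
x,y=a.astype(int); roi=gray[y-60:y+60,x-60:x+60]
print(np.round(cv2.resize(roi,(24,24),interpolation=cv2.INTER_AREA)))
E
```

```text
clock: 26.32
position: [0.4213, 0.1697, 0.1184]
tool_rot: [3.14, 0.002, -0.424]
force: [1.3, -0.0, 0.8]
grip_width: 0.0597
finger_force: 0.0
clock: 26.58
position: [0.4242, 0.1675, 0.1199]
tool_rot: [-3.141, -0.0, -0.43]
force: [0.1, -0.1, -0.5]
grip_width: 0.0599
finger_force: 0.0
t 26.57 pos [0.4242 0.1675 0.1199] rot [-3.1415e+00 -4.0000e-04 -4.2980e-01] | wz -0.001 dxyz cm [-0.04 -0.04 10.99] g 0.0599 0.0
0.72 [299.6, 181.2, 40.7, 44.2]
pred top [318.82386139 208.82832405] pred base [[318.9579281  198.62502904]]
[[127 119 117 117 117 117 117 116 116 116 117 117 118 117 116 116 119 126
  131 131 132 133 133 134]
 [120 117 117 117 116 116 116 117 117 117 117 116 115 116 117 118 118 119
  124 130 132 133 133 133]
 [118 118 117 116 117 117 117 117 117 115 114 115 116 117 117 117 117 118
  119 121 128 131 132 132]
 [118 117 116 117 117 117 117 115 114 114 116 117 116 116 116 117 117 118
  118 118 120 127 131 130]
 [117 118 117 117 117 115 114 115 116 116 115 115 116 116 116 117 118 117
  117 117 118 119 127 132]
 [118 117 117 115 114 115 115 115 115 115 115 115 116 116 116 116 116 116
[... 1146 characters left out ...]
08  80  76  69  63  61  61  60  59  59  59  59  58  57  57  57  57
   57  57  56  56  57  57]
 [136 111  80  80  78  82  78  70  61  61  60  59  59  58  58  57  57  57
   57  56  56  56  56  56]
 [136 112  81  79  84 117 131 121  80  74  72  67  60  58  58  57  57  57
   57  56  56  56  56  56]
 [135 129 111 107 123 133 134 133  98  77  77  77  72  66  59  58  58  57
   57  57  56  56  56  55]
 [135 135 134 133 134 135 135 135 103  78  78  77  77  76  72  64  59  57
   57  56  56  55  55  55]
 [134 134 135 135 135 136 135 135 108  78  78  78  78  78  77  76  70  61
   63  58  55  55  55  55]
 [135 135 136 136 136 136 134 115 105  80  79  79  77  77  76  76  75  74
   74  72  64  56  56  56]]
```

```bash
python3 -m handwheel '[{"dx":0,"dy":0,"dz":2,"wx":0,"wy":0,"wz":0,"claw":70},{"dx":0,"dy":0,"dz":4,"wx":0,"wy":0,"wz":0,"claw":70},{"dx":0,"dy":0,"dz":3,"wx":0,"wy":0,"wz":0,"claw":70},{"dx":0,"dy":0,"dz":1.9,"wx":0,"wy":0,"wz":0,"claw":70},{"dx":0,"dy":0,"dz":0,"wx":0,"wy":0,"wz":0,"claw":60},{"dx":0,"dy":0,"dz":0,"wx":0,"wy":0,"wz":0,"claw":50}]'; python3 -m handwheel '[{"dx":0,"dy":0,"dz":0,"wx":0,"wy":0,"wz":0,"claw":40},{"dx":0,"dy":0,"dz":0,"wx":0,"wy":0,"wz":0,"claw":30},{"dx":0,"dy":0,"dz":0,"wx":0,"wy":0,"wz":0,"claw":20},{"dx":0,"dy":0,"dz":0,"wx":0,"wy":0,"wz":0,"claw":10},{"dx":0,"dy":0,"dz":0,"wx":0,"wy":0,"wz":0,"claw":10},{"dx":0,"dy":0,"dz":0,"wx":0,"wy":0,"wz":0,"claw":10}]' 30; python3 -m handwheel '[{"dx":0,"dy":0,"dz":-2,"wx":0,"wy":0,"wz":0,"claw":10},{"dx":0,"dy":0,"dz":-4,"wx":0,"wy":0,"wz":0,"claw":10},{"dx":0,"dy":0,"dz":-4,"wx":0,"wy":0,"wz":0,"claw":10},{"dx":0,"dy":0,"dz":-2,"wx":0,"wy":0,"wz":0,"claw":10},{"dx":0,"dy":0,"dz":0,"wx":0,"wy":0,"wz":0,"claw":10},{"dx":0,"dy":0,"dz":0,"wx":0,"wy":0,"wz":0,"claw":10}]'
python3 - <<'E'
from h import *
to(.639,-.047,.1,.171)
s=monitor.observe(); w=optics.grab_frame('wrist'); cv2.imwrite("pics/w13.png",w["frame"])
for d in optics.masks_of("knob","wrist"): print(round(d["p"],2),d["rect"])
p=np.array(s["position"]); 
x,y=proj(w,p+[0,0,.015])[0].astype(int); print(x,y)
gray=cv2.cvtColor(w["frame"],cv2.COLOR_BGR2GRAY); roi=gray[y-60:y+60,x-60:x+60]
print(cv2.resize(roi,(24,24),interpolation=cv2.INTER_AREA))
E
```

```text
clock: 27.42
position: [0.4241, 0.1676, 0.0114]
tool_rot: [-3.141, -0.001, -0.43]
force: [-0.2, 0.5, 0.5]
grip_width: 0.0425
finger_force: 0.0
clock: 28.18
position: [0.424, 0.1679, 0.0115]
tool_rot: [-3.14, -0.001, -0.429]
force: [-1.4, -2.1, 12.5]
grip_width: 0.0265
finger_force: 28.7
clock: 28.92
position: [0.4232, 0.1677, 0.1302]
tool_rot: [3.141, 0.0, -0.429]
force: [0.2, -0.4, -1.5]
grip_width: 0.0266
finger_force: 30.3
t 28.93 pos [0.4232 0.1677 0.1302] rot [ 3.1413e+00  2.0000e-04 -4.2910e-01] | wz -0.6 dxyz cm [17.61 24.82  3.02] g 0.0266 30.295114105101675
0.94 [288.8, 233.0, 61.9, 80.8]
318 288
[[137 138 106  80  71  64  62  60  60  60  59  59  58  58  58  57  57  57
   57  57  57  57  58  58]
 [140 138 105  81  80  76  70  66  63  63  59  58  57  58  57  58  57  57
   56  57  57  57  57  57]
 [139 138 118  80  79  82  85 111  85  65  55  56  49  54  52  52  57  57
   57  57  57  57  57  57]
 [138 137 131 113 113 129 130 134  81  49  52  54  47  54  48  42  49  56
   56  57  56  56  56  55]
 [137 137 136 133 128 128 129  95  50  46  49  55  46  54  47  43  43  48
   53  55
[... 1237 characters left out ...]
32  33  32  34  33 121 150 150 149 148 145 133 101  89  89  88  82
   62  26  25  24  23  22]
 [ 31  32  32  32  32  36 132 149 149 148 147 148 149 145 118  93  90  90
   75  28  27  25  24  23]
 [ 31  32  31  33  33  43 142 148 148 148 148 148 148 149 150 143 113  93
   84  32  27  26  24  22]
 [ 30  31  31  31  32  55 146 149 147 147 149 150 150 150 150 150 150 136
  120  44  27  26  25  24]
 [ 30  30  31  32  32  68 147 148 150 150 149 149 150 150 150 150 150 149
  148  62  29  26  25  24]
 [ 29  30  31  30  37  86 150 149 149 149 150 150 149 149 149 148 149 151
  150  78  34  27  26  24]
 [ 27  29  29  31 103 132 149 150 150 149 148 148 148 150 150 150 150 149
  149 129  98  28  25  23]]
```

```bash
python3 -m handwheel '[{"dx":0,"dy":0,"dz":0,"wx":0,"wy":0,"wz":-0.15,"claw":10},{"dx":0,"dy":0,"dz":0,"wx":0,"wy":0,"wz":-0.15,"claw":10},{"dx":0,"dy":0,"dz":0,"wx":0,"wy":0,"wz":-0.15,"claw":10},{"dx":0,"dy":0,"dz":0,"wx":0,"wy":0,"wz":-0.15,"claw":10},{"dx":0,"dy":4,"dz":0,"wx":0,"wy":0,"wz":0,"claw":10},{"dx":0,"dy":5,"dz":0,"wx":0,"wy":0,"wz":0,"claw":10},{"dx":2,"dy":5,"dz":0,"wx":0,"wy":0,"wz":0,"claw":10},{"dx":3,"dy":5,"dz":0,"wx":0,"wy":0,"wz":0,"claw":10}]'; python3 -m handwheel '[{"dx":4,"dy":4,"dz":0,"wx":0,"wy":0,"wz":0,"claw":10},{"dx":4,"dy":1.9,"dz":0,"wx":0,"wy":0,"wz":0,"claw":10},{"dx":4,"dy":0,"dz":2,"wx":0,"wy":0,"wz":0,"claw":10},{"dx":0.4,"dy":0,"dz":3,"wx":0,"wy":0,"wz":0,"claw":10},{"dx":0,"dy":0,"dz":0,"wx":0,"wy":0,"wz":0,"claw":10},{"dx":0,"dy":0,"dz":0,"wx":0,"wy":0,"wz":0,"claw":10}]'
python3 - <<'E'
from h import *
to(.636,-.0475,.0465,.171)
s=monitor.observe(); w=optics.grab_frame('wrist'); cv2.imwrite("pics/w14.png",w["frame"])
p=np.array(s["position"]); 
# knob top outline vs disc/module edges, central column
print(proj(w,p+[0,0,.0145]).round(1), "module corners predicted for (.638,-.0472)")
R=lambda a,b:[.638+a*np.cos(.171)-b*np.sin(.171),-.0472+a*np.sin(.171)+b*np.cos(.171),.035]
print(proj(w,[R(.04,.025),R(.04,-.025),R(.04,0)]).round(1))
g=cv2.cvtColor(w["frame"],cv2.COLOR_BGR2GRAY)
print("col",g[130:330:3,318].tolist()); r=int(proj(w,[R(.03,0)])[0][1]); print("row",r,g[r,240:400:3].tolist())
E
```

```text
clock: 30.02
position: [0.5051, -0.0126, 0.13]
tool_rot: [-3.141, 0.001, 0.171]
force: [-0.3, 1.3, -0.8]
grip_width: 0.0265
finger_force: 30.3
clock: 30.78
position: [0.637, -0.0482, 0.0811]
tool_rot: [3.142, 0.0, 0.171]
force: [-0.8, -0.1, 0.2]
grip_width: 0.0261
finger_force: 30.3
t 30.77 pos [ 0.637  -0.0482  0.0811] rot [3.1416e+00 3.0000e-04 1.7050e-01] | wz -0.0 dxyz cm [-0.09 -0.09  3.46] g 0.0261 30.283357144799083
[[318.4 287.5]] module corners predicted for (.638,-.0472)
[[272.9 165.3]
 [361.7 165.3]
 [317.3 165.3]]
col [125, 115, 161, 223, 122, 99, 101, 97, 99, 101, 110, 113, 136, 189, 207, 209, 209, 208, 208, 208, 208, 206, 206, 209, 162, 106, 107, 108, 105, 105, 104, 101, 63, 64, 60, 63, 79, 74, 70, 73, 72, 71, 74, 80, 85, 85, 84, 84, 86, 85, 83, 83, 70, 67, 84, 83, 81, 81, 81, 82, 81, 76, 72, 69, 73, 71, 72]
row 182 [84, 83, 84, 82, 81, 83, 83, 83, 85, 84, 167, 182, 157, 202, 154, 88, 103, 177, 208, 208, 207, 207, 209, 209, 208, 208, 206, 208, 208, 208, 209, 209, 210, 208, 204, 150, 94, 102, 196, 194, 126, 186, 153, 85, 86, 84, 83, 86, 92, 93, 91, 91, 90, 90]
```

```bash
python3 -m handwheel '[{"dx":-0.17,"dy":-0.06,"dz":1.5,"wx":0,"wy":0,"wz":0,"claw":10},{"dx":0,"dy":0,"dz":1.2,"wx":0,"wy":0,"wz":0,"claw":10},{"dx":0,"dy":0,"dz":0.4,"wx":0,"wy":0,"wz":0,"claw":10},{"dx":0,"dy":0,"dz":0.1,"wx":0,"wy":0,"wz":0,"claw":10},{"dx":0,"dy":0,"dz":0,"wx":0,"wy":0,"wz":0,"claw":10},{"dx":0,"dy":0,"dz":0,"wx":0,"wy":0,"wz":0,"claw":10}]'
python3 - <<'E'
from h import *
to(.6352,-.0477,.0465,.171)
w=optics.grab_frame('wrist'); cv2.imwrite("pics/w15.png",w["frame"])
g=cv2.cvtColor(w["frame"],cv2.COLOR_BGR2GRAY); print(g[100:330:3,318].tolist())
p=np.array(monitor.observe()["position"]); 
L=lambda a,z:[.637+a*.985,-.0476+a*.17,z]
print(proj(w,[L(.04,.035),L(.019,.035),L(.014,.062),L(-.014,.062),L(.014,.036)]).round(1))
E
```

```text
clock: 31.58
position: [0.6357, -0.0478, 0.0489]
tool_rot: [3.142, -0.0, 0.171]
force: [0.7, -0.1, -0.6]
grip_width: 0.0265
finger_force: 30.3
t 31.57 pos [ 0.6357 -0.0478  0.0489] rot [ 3.1415e+00 -5.0000e-04  1.7070e-01] | wz -0.0 dxyz cm [-0.05 -0.02  0.24] g 0.0265 30.28091684449464
[204, 188, 150, 144, 173, 173, 172, 171, 171, 170, 171, 139, 119, 119, 226, 224, 114, 106, 104, 103, 101, 101, 109, 118, 118, 122, 169, 200, 214, 213, 212, 213, 214, 213, 214, 213, 212, 213, 213, 212, 127, 111, 111, 109, 106, 76, 85, 83, 79, 79, 77, 79, 81, 89, 89, 91, 91, 88, 87, 88, 90, 88, 76, 74, 84, 87, 86, 85, 85, 87, 87, 89, 91, 46, 39, 56, 75]
[[318.7 178.3]
 [318.7 220. ]
 [318.5 253.6]
 [318.5 310.7]
 [318.7 230.2]]
```

```bash
python3 -m handwheel '[{"dx":0.14,"dy":-0.01,"dz":0.1,"wx":0,"wy":0,"wz":0,"claw":10},{"dx":0,"dy":0,"dz":0.1,"wx":0,"wy":0,"wz":0,"claw":10},{"dx":0,"dy":0,"dz":0.05,"wx":0,"wy":0,"wz":0,"claw":10},{"dx":0,"dy":0,"dz":0,"wx":0,"wy":0,"wz":0,"claw":10},{"dx":0,"dy":0,"dz":0,"wx":0,"wy":0,"wz":0,"claw":10}]'
python3 - <<'E'
from h import *
to(.637,-.0477,.0465,.171)
w=optics.grab_frame('wrist'); g=cv2.cvtColor(w["frame"],cv2.COLOR_BGR2GRAY)
L=lambda a,z:[.637+a*.985,-.0476+a*.17,z]
print(proj(w,[L(.04,.035),L(.019,.035),L(.014,.062),L(-.014,.062),L(.014,.036)]).round(1)); print(list(enumerate(g[170:330,318].tolist(),170))[::2])
E
```

```text
clock: 32.25
position: [0.6371, -0.0474, 0.0467]
tool_rot: [3.142, -0.0, 0.171]
force: [-2.5, 0.9, 7.7]
grip_width: 0.0264
finger_force: 31.1
t 32.25 pos [ 0.6371 -0.0474  0.0467] rot [ 3.1415e+00 -5.0000e-04  1.7070e-01] | wz -0.0 dxyz cm [-0.01  0.03  0.02] g 0.0264 31.138220701832324
[[319.  182.4]
 [319.  224.3]
 [318.9 259.1]
 [318.9 316.6]
 [319.  234.6]]
[(170, 113), (172, 114), (174, 116), (176, 117), (178, 120), (180, 133), (182, 166), (184, 192), (186, 204), (188, 213), (190, 211), (192, 212), (194, 213), (196, 212), (198, 214), (200, 211), (202, 212), (204, 214), (206, 211), (208, 212), (210, 212), (212, 212), (214, 211), (216, 213), (218, 211), (220, 209), (222, 203), (224, 139), (226, 113), (228, 110), (230, 112), (232, 110), (234, 102), (236, 90), (238, 85), (240, 82), (242, 83), (244, 81), (246, 80), (248, 79), (250, 80), (252, 81), (254, 77), (256, 81), (258, 87), (260, 88), (262, 91), (264, 91), (266, 93), (268, 90), (270, 89), (272, 93), (274, 91), (276, 92), (278, 90), (280, 93), (282, 88), (284, 86), (286, 78), (288, 69), (290, 77), (292, 86), (294, 85), (296, 89), (298, 86), (300, 88), (302, 86), (304, 87), (306, 84), (308, 87), (310, 86), (312, 85), (314, 94), (316, 94), (318, 95), (320, 94), (322, 77), (324, 38), (326, 36), (328, 43)]
```

```bash
python3 -m handwheel '[{"dx":0,"dy":0,"dz":0,"wx":0,"wy":0,"wz":0,"claw":38},{"dx":0,"dy":0,"dz":0,"wx":0,"wy":0,"wz":0,"claw":50},{"dx":0,"dy":0,"dz":0,"wx":0,"wy":0,"wz":0,"claw":60},{"dx":0,"dy":0,"dz":0,"wx":0,"wy":0,"wz":0,"claw":60},{"dx":0,"dy":0,"dz":-3,"wx":0,"wy":0,"wz":0,"claw":60},{"dx":0,"dy":0,"dz":-5,"wx":0,"wy":0,"wz":0,"claw":60},{"dx":0,"dy":0,"dz":-5,"wx":0,"wy":0,"wz":0,"claw":60},{"dx":-4,"dy":0,"dz":-2,"wx":0,"wy":0,"wz":0,"claw":60}]'; python3 -m handwheel '[{"dx":-5,"dy":0,"dz":0,"wx":0,"wy":0,"wz":0,"claw":60},{"dx":0,"dy":0,"dz":0,"wx":0,"wy":0,"wz":0,"claw":60},{"dx":0,"dy":0,"dz":0,"wx":0,"wy":0,"wz":0,"claw":60}]'
python3 - <<'E'
from h import *
to(.6,0,.2,.171)
w=optics.grab_frame('wrist'); cv2.imwrite("pics/w16.png",w["frame"]); hsv=cv2.cvtColor(w["frame"],cv2.COLOR_BGR2HSV)
for k,z in (("cup",.058),("module",.035),("knob",.061)):
    for d in optics.masks_of(k,"wrist"): print(k,round(d["p"],2),d["rect"],wrect(ray(w,rect(d["region"]),z)))
p=cv2.inRange(hsv,(130,80,20),(160,255,255)); p[200:]=0; print("shutter",wrect(ray(w,rect(p>0),.009)))
print("knob top extents pred",proj(w,[[.637+a*.985-b*.17,-.0476+a*.17+b*.985,z] for a,b,z in ((0,.014,.061),(0,-.014,.061),(-.014,0,.061),(.014,0,.035))]).round(1).tolist())
# mat outline vs module edges
g=cv2.cvtColor(w["frame"],cv2.COLOR_BGR2GRAY)
f=optics.grab_frame('top')
for k,z in (("spare",.006),("gate",.0),("knob",.061),("module",.035),("cup",.058)):
    for d in optics.masks_of(k,"top"): print("top",k,round(d["p"],2),d["rect"],ray(f,[d["rect"][0]+d["rect"][2]/2,d["rect"][1]+d["rect"][3]/2],z).round(3))
E
```

```text
clock: 33.3
position: [0.5992, -0.0536, 0.1986]
tool_rot: [3.141, -0.004, 0.172]
force: [-1.0, -0.5, 0.2]
grip_width: 0.0511
finger_force: 0.0
clock: 33.67
position: [0.5487, -0.0627, 0.1965]
tool_rot: [3.142, -0.001, 0.171]
force: [0.6, 0.3, 0.6]
grip_width: 0.0514
finger_force: 0.0
t 33.67 pos [ 0.5487 -0.0627  0.1965] rot [ 3.1415e+00 -1.0000e-03  1.7070e-01] | wz -0.0 dxyz cm [ 6.12 -5.3  -0.35] g 0.0514 0.0
cup 0.75 [152.0, 40.2, 87.6, 80.3] (array([619.2,  49.7]), array([69.3, 58.3]), 79.0)
module 0.95 [287.1, 29.4, 61.1, 103.3] (array([635.8, -47.3]), array([82.5, 50.1]), 10.5)
knob 0.71 [299.7, 60.3, 38.7, 39.5] (array([636.2, -47.4]), array([27.3, 28.1]), 35.4)
shutter (array([ 655.9, -149.5]), array([62.2, 43.5]), 9.8)
knob top extents pred [[301.2, 81.0], [337.4, 81.0], [319.3, 100.0], [319.4, 64.5]]
top spare 0.83 [290.1, 221.8, 33.1, 26.4] [[ 0.44  -0.     0.006]]
top gate 0.58 [178.5, 127.2, 44.3, 81.0] [[0.593 0.237 0.   ]]
top module 0.42 [290.9, 222.2, 33.9, 24.0] [[ 0.44  -0.003  0.035]]
top module 0.4 [313.8, 138.1, 7.0, 14.6] [[ 0.635 -0.024  0.035]]
top cup 0.64 [268.1, 135.2, 25.7, 33.5] [[0.614 0.054 0.058]]
```

```bash
python3 -c "
from workcell import job_done
print(job_done())"
```

```text
the job is handed in; nothing more can be done
None
```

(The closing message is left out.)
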